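# Press a glued stone home with the fallen hand press

## Robot

A 7-joint arm with a two-finger parallel gripper is mounted at the origin on the work surface. World frame = base frame: x ahead of the robot, y to its left, z up, the work surface at z = 0. Lengths are in m, angles in rad, forces in N, time in s.
With the tool pointing down it reaches from about 0.4 to 0.85 m from the base axis. Payload 10.4 kg.
Tool frame: the origin (TCP) lies at the very end of the fingers, on their centre line; the grasp point (between the pads) lies 19 mm behind it; z points along the fingers, y is the direction in which the jaws open and shut (so a half turn about z gives the same grasp; the last joint's range is limited). The gripper opens to 87 mm and grips with 3 to 60 N. Pads are 19 mm wide; open, the fingers measure 117 mm over their backs; the gripper's body (75 mm by 190 mm) begins 51 mm behind the grasp point.
Start: joints at [1.31, 0.332, -0.065, 1.46, 0.022, 1.35, -0.088], TCP at [0.147, -0.607, 0.199] pointing down, gripper open.
Joint ranges: [-2.6, 2.6], [-0.5, 2.12], [-1.47, 1.34], [0.16, 2.42], [-1.27, 4.41], [0.06, 2.06], [-2.6, 2.6]. Speed limits (rad/s): [2.22, 2.22, 2.79, 2.79, 3.14, 3.14, 3.14].

## Interface

Orientations are given as a unit quaternion [x, y, z, w].
In Python, from rig import * gives the robot as it stands.
- The arm moves only by the tool jog_arm, never from a script. Its argument "increments" is a list of rows, each a list of 6 numbers: the shift along the world's x, y, z scaled (see below), then the turn, a rotation vector about the world's x, y, z scaled (see below). A call has 1 to 12 rows; each row is the pose to reach, as a shift and turn from the pose commanded when the call began; what a row does not reach only later rows make up. The controller multiplies each number of a shift by 0.8 m and each number of a turn by 60 degrees. A row lasts 1/12 s, in which the tool goes at most 41.7 mm and 7.16 degrees, less where a joint would pass 70% of its speed; a pose out of reach is approached as far as the arm can. A call with a number of a shift or a turn outside -1 to 1 is refused whole. A call with a gripper value outside its range is refused whole. "claw" is the closure, from -1 (fully open) to 1 (shut), so that 0 is half open, set as the call begins (left out, the last holds). The fingers move at their own pace and stop on an object; "newtons" is the grip in N (left out, the last holds). Time passes only in rows, so rows that repeat a pose let the fingers close. It gives the time, the measured TCP pose, the force and the opening at its end, in the units of the state.
- sense(): the state, without advancing time (a new reading comes with each control period).
- grab_frame(name): name is "scene" or "top" or "wrist"; returns the picture (384x512x3 uint8, red, green, blue); there is no depth.
- calibration(name): a dict with "intrinsics" (3x3 intrinsics, pixels), "eye" and "attitude" of the camera in the world. Camera axes: x right, y up, looking along -z (the intrinsics and any distortion apply to the point x, -y, -z); pixel columns grow to the right and rows downward; lengths in m; the calibration is good to about 2 mm. A picture is of the moment at which its call begins: read the wrist's pose just before it. calibration takes no time and is no camera call; for the wrist camera it gives the pose at the moment of the call.
- hand_in(): hands the job in, once; it reports no verdict.
Trained networks look in the newest picture that a camera, given by its name, has taken for a name from the list of things; names that differ only in an ending like _2 or _b are one class to them, and where a whole thing is asked for, a point or a joint stands for the part that bears it (a point fixed in the world has none). Each returns a list of dicts, best first, with "score" (0 to 1); they miss things now and then, are a little off and sometimes report something else, mostly with a low value. They report only what shows in the picture. A call takes as long as a camera call. They do not tell look-alikes from the thing itself.
- regions_of(camera, thing): "region" (384x512 bool, what is visible of it) and "at" ([column, row] in pixels, amid what is visible of it).
- landmark_of(camera, thing): "at" ([column, row] in pixels: a listed point, or the origin of a listed thing).
The state is a dict: "t": time; "qpos": joint angles; "dq": joint speeds; "joint_torque": joint torques, N m; "eef_pos": TCP position; "tool_rot": TCP orientation; "force": force on the tool from outside, world axes, zero at the start; "torque": the same for the moment, N m; "opening": opening from 0.0 (shut) to 1.0 (fully open).
Only numpy, scipy, OpenCV 4.12 (cv2) and the standard library are available. Lean on these libraries where they do the work, as an engineer would, in place of code of your own. Each camera call takes 0.05 s, during which the arm holds its last target.

## Task

A stone has just been glued for a pendant: it sits on the sprung plunger of a setting block, the one with the pink stone. Pick the toppled hand press up off the table, stand it upright and centred on the pink stone, and push it down against the spring until its steel foot meets the block's metal rim all round. Finish while still holding it pressed firmly down there with the gripper (do not let go), and leave the blue stone and the other things on the table alone.

Things in the scene. Friction and masses are not known exactly. Their poses are not given: they have to be found in the camera images.
- press_knob (a point): Centre of the wooden ball knob (40 mm diameter) on top of the hand press. z axis: along the stem from foot to ball; x and y: square to the foot's sides. The press starts lying on a side of its foot and on the ball, ball centre 20 mm above the table. A lightly pinched ball can turn about the line between the pads, e.g. when the press is rolled up over the edge of its foot.
- press_foot (a point): Centre of the flat underside of the press's foot (same axes). The press is one rigid piece, about 0.26 kg, mostly in the foot: square steel foot 40 x 40 x 14 mm, dark round stem 14 mm thick, ball centre 85 mm from the foot's underside, 105 mm long in all.
- pink_stone (a point): Centre of the top face of the pink stone, a flat disc 22 mm across and 6 mm thick on the brass plunger of one setting block; it goes down with the plunger. Unpressed it stands 57 mm above the table, 12 mm proud of the rim. The stone is fixed to the plunger.
- pink_plunger (a joint): How far the pink stone's plunger is pushed down, in m: 0 = up, 0.012 = stone flush with the rim (the foot then rests on the rim: hard stop). Spring: about 3.6 N to start moving, 9 N at the stop; the press's own weight does not move it.
- pink_rim: The fixed round aluminium rim around the pink stone, 60 mm outside, 25 mm bore, 27 mm high; origin at the centre of its underside, 18 mm above the table; its flat top, the hard stop, is 45 mm above the table. The foot bears on it only while the push exceeds the spring's 9 N, so some N more must be kept up. It stands on a grey square base plate 90 x 90 x 18 mm fixed to the table.
- blue_stone (a point): The same point of the blue stone in the other, otherwise identical setting block (which block is left and which right varies). To be left alone.
- blue_plunger (a joint): How far the blue stone's plunger is pushed down, in m (0 = up).
- jar_center (a point): Centre of a loose amber bead jar, 52 mm across and 70 mm tall, standing beyond the work.
- pen: A loose blue pen lying on the table, 130 mm long (along its x), 10 mm thick; origin at the centre of its underside.
- pencil_case: A loose grey pencil case, 70 x 180 x 55 mm (x, y, z); origin at the centre of its underside.
There are look-alikes about, which are no part of the job. Several things look just like the part that bears press_knob: the one meant starts nearest to the robot's base.

How it is judged:
At the end, for the whole second after the job is handed in: The hand press is upright (within 0.10 rad) and within 8 mm of centred on the pink stone, held by the gripper (over 3 N), plunger down over 10.5 mm, the foot bearing on the rim with over 1 N, at rest; the arm is not leaning on the rim and the blue plunger is up (value of joint pink_plunger above 0.0105 m and horizontal distance between press_foot and pink_stone below 0.008 m and angle between press_knob's own z axis and vertical below 0.1 rad and height (world z) of press_knob above 0.115 m and contact force between press and pink_rim above 1 N and contact force between the fingers and press above 3 N and contact force between the arm and pink_rim below 0.5 N and velocity of joint pink_plunger below 0.005 m/s and value of joint blue_plunger below 0.002 m); the arm keeps its last pose, push and grip.
It fails at once if the blue stone was pressed (value of joint blue_plunger above 0.003 m).
It fails at once if the bead jar was moved by more than 30 mm (distance of jar_center from where it was at the start of the episode above 0.03 m).
It fails at once if the pen was moved by more than 30 mm (distance of pen from where it was at the start of the episode above 0.03 m).
It fails at once if the pencil case was moved by more than 30 mm (distance of pencil_case from where it was at the start of the episode above 0.03 m).
It also fails if it takes over 54 s, if anything falls off the work surface, if the arm or the gripper's body presses on something with over 40 N, if the wrist force passes 120 N, or if a joint passes its speed limit or range.

## Working session

There is one attempt and no reset: what is moved stays moved. The work goes in short steps, Python scripts to look and compute and a tool call to move; the robot and the scene stay as the last step left them, time stands still between calls to the robot, and variables do not carry over. Pictures are saved under pics/ and viewed, and the job is handed in when it is done.

Besides the shell and the picture viewer there is one more tool, called after "Call:" as name(argument=value, ...) on one line, values as JSON. jog_arm: Moves the arm, as the interface text tells. Shifts and turns lie within -1 to 1; 1 stands for 0.8 m of shift or 60 degrees of turn. Its arguments: {"type":"object","properties":{"increments":{"type":"array","items":{"type":"array","items":{"type":"number"}}},"claw":{"type":"number"},"newtons":{"type":"number"}},"required":["increments"]}

```bash
mkdir -p pics; ls; python3 - <<'E'
from rig import *
import cv2
s=sense(); print({k:(v if not hasattr(v,'tolist') else v.tolist()) for k,v in s.items()})
for c in ["scene","top"]:
    im=grab_frame(c); cv2.imwrite(f"pics/{c}0.png",cv2.resize(im[:,:,::-1],(768,576),interpolation=cv2.INTER_CUBIC))
    print(c,calibration(c))
    for n in ["press_knob","press_foot","pink_stone","blue_stone"]:
        print(n,[(round(d['score'],2),[round(float(x),1) for x in d['at']]) for d in landmark_of(c,n)])
E
```

```text
pics
{'t': 0.0, 'qpos': [1.310371516524723, 0.33287292541907604, -0.06469849793427898, 1.4609461013082183, 0.021586388262762577, 1.3498939291231347, -0.08848668563355194], 'dq': [-0.0011203324888172626, -8.287249833489757e-05, -0.0021443827837074104, -0.00016832217856760313, 0.0004749632346087453, -0.00073398930946518, -0.0010883725377890355], 'joint_torque': [-7.484961770387599e-06, -62.32552528381348, 0.024699560017324984, -38.99003863334656, -0.06137669552117586, 0.04007718991488218, 0.00012957295439264271], 'eef_pos': [0.14714035670482473, -0.606998389912645, 0.19835101311492284], 'tool_rot': [0.9929362157325209, 0.11864722301508474, -0.00011101954409202416, -0.0007040115413813523], 'force': [0.45401120551554447, -1.1010502975657024, 0.3502882456991645], 'torque': [0.013593729500181522, 0.04052261906817071, 0.020511470931694517], 'opening': 0.9993721587089394}
scene {'intrinsics': array([[438.19927412,   0.        , 254.45522855],
       [  0.        , 438.19927412, 196.84205152],
       [  0.        ,   0.        ,   1.        ]]), 'eye': array([1.13404031, 0.62271481, 0.7983273
[... 316 characters left out ...]
140.9])]
blue_stone [(0.57, [350.8, 252.4])]
top {'intrinsics': array([[487.1327053 ,   0.        , 257.84431529],
       [  0.        , 487.1327053 , 192.20622171],
       [  0.        ,   0.        ,   1.        ]]), 'eye': array([0.43253478, 0.00934908, 1.20363945]), 'attitude': array([ 0.05083328, -0.0675173 , -0.69433612,  0.71467108])}
press_knob [(0.87, [294.9, 156.7]), (0.71, [63.9, 192.2]), (0.59, [221.2, 206.2]), (0.57, [439.9, 222.3]), (0.5, [126.4, 151.0]), (0.38, [141.6, 220.2])]
press_foot [(0.93, [85.8, 216.2]), (0.79, [316.8, 180.1]), (0.77, [240.4, 231.4]), (0.64, [419.4, 191.7])]
pink_stone [(0.53, [367.3, 245.6])]
blue_stone [(0.64, [138.5, 215.7]), (0.62, [192.6, 142.2])]
```

View pics/scene0.png

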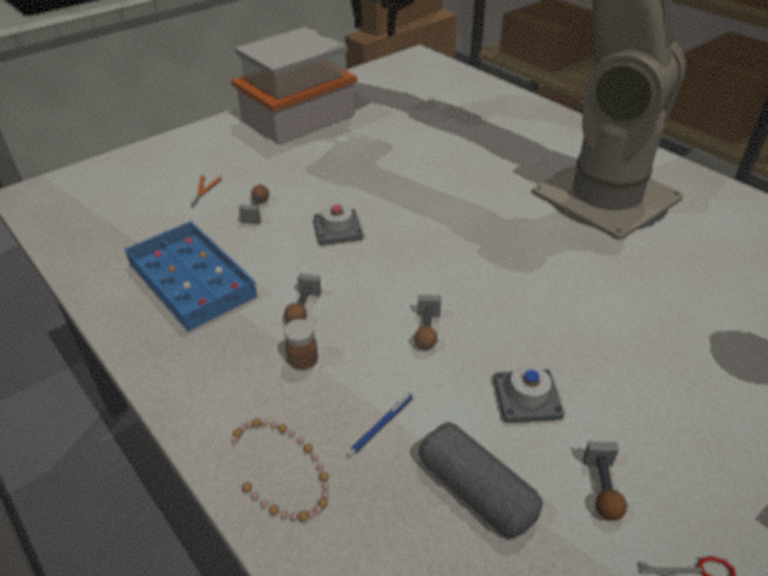

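View pics/top0.png

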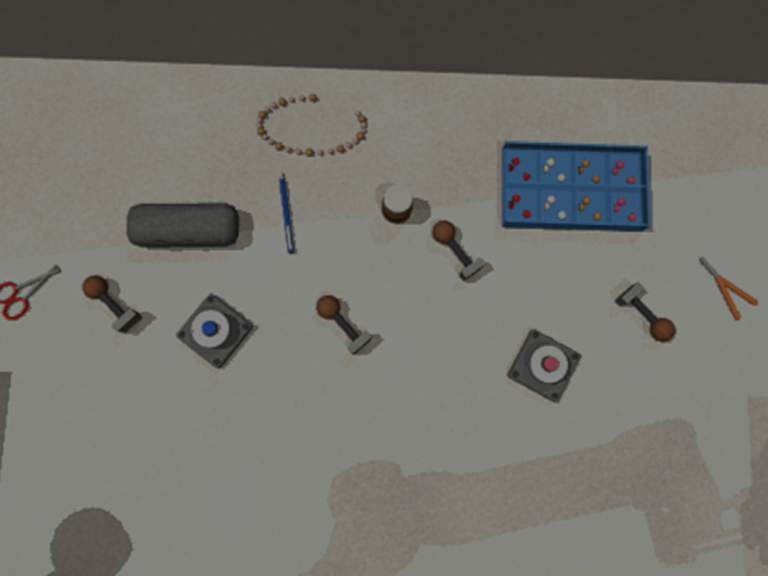

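The top view shows four toppled presses, with knobs at native pixels (64,192), (221,206), (295,157) and (440,222). The pink block is at about (367,243) and the blue one at (139,217). Next I'll measure them.

```bash
cat > h.py <<'E'
from rig import *
import numpy as np, cv2
from scipy.spatial.transform import Rotation as R
def ray(c,px,cal=None):
    cal=cal or calibration(c); d=np.linalg.inv(cal['intrinsics'])@[px[0],px[1],1]; d=R.from_quat(cal['attitude']).apply([d[0],-d[1],-d[2]])
    return cal['eye'],d/np.linalg.norm(d)
def atz(c,px,z,cal=None):
    e,d=ray(c,px,cal); return e+d*(z-e[2])/d[2]
def proj(c,p,cal=None):
    cal=cal or calibration(c); q=R.from_quat(cal['attitude']).inv().apply(np.array(p)-cal['eye']); q=cal['intrinsics']@[q[0],-q[1],-q[2]]; return q[:2]/q[2]
E
python3 - <<'E'
from h import *
for p in [(63.9,192.2),(221.2,206.2),(294.9,156.7),(439.9,222.3)]:
    q=atz("top",p,.02); print("knob",q.round(3),np.hypot(*q[:2]).round(3),proj("scene",q).round(1))
for p in [(85.8,216.2),(240.4,231.4),(316.8,180.1),(419.4,191.7)]:
    print("foot",atz("top",p,.02).round(3))
for c,p in [("top",(367.3,243.5)),("scene",(223.5,140.9)),("top",(138.5,217)),("scene",(352.8,252.4))]: print(atz(c,p,.057).round(4))
for p in [(196.8,206.9),(167.4,128.9),(258.8,282.9),(283,225)]: print("scene knob",atz("scene",p,.02).round(3))
im=grab_frame("top"); c=im[180:260,190:270]; cv2.imwrite("pics/c1.png",cv2.resize(c[:,:,::-1],(560,560),interpolation=cv2.INTER_CUBIC))
for n in ["press_knob","press_foot","pink_stone","jar_center"]:
    for d in regions_of("top",n):
        r=d['region']; m=cv2.moments(r.astype(np.uint8)); print(n,round(d['score'],2),np.round(d['at'],1),int(r.sum()),cv2.minAreaRect(np.argwhere(r)[:,::-1].astype(np.float32)))
E
```

```text
knob [0.618 0.457 0.02 ] 0.769 [407.4 334.7]
knob [0.596 0.073 0.02 ] 0.6 [283.2 222.7]
knob [ 0.726 -0.106  0.02 ] 0.734 [199.1 208.3]
knob [ 0.572 -0.466  0.02 ] 0.738 [175.5 128.3]
foot [0.561 0.399 0.02 ]
foot [0.535 0.024 0.02 ]
foot [ 0.668 -0.162  0.02 ]
foot [ 0.647 -0.418  0.02 ]
[ 0.5122 -0.2767  0.057 ]
[ 0.5269 -0.2644  0.057 ]
[0.5591 0.264  0.057 ]
[0.5666 0.2662 0.057 ]
scene knob [ 0.728 -0.114  0.02 ]
scene knob [ 0.594 -0.48   0.02 ]
scene knob [0.761 0.174 0.02 ]
scene knob [0.602 0.078 0.02 ]
press_knob 0.79 [431.4 213.4] 503 ((432.00006103515625, 209.00001525878906), (43.84061813354492, 21.21320343017578), 45.0)
press_knob 0.76 [228.2 213. ] 469 ((226.81509399414062, 214.75282287597656), (43.369232177734375, 17.13883399963379), 47.48955535888672)
press_knob 0.73 [ 69.6 199.1] 534 ((72.04208374023438, 201.5221710205078), (44.733184814453125, 18.531030654907227), 46.218875885009766)
press_knob 0.69 [302.  165.4] 478 ((303.76922607421875, 164.6538543701172), (42.434566497802734, 19.969207763671875), 56.3099365234375)
press_foot 0.95 [224.  214.5] 428 ((226.79678344726562, 215.23947143554688), (42.54645538330078, 16.998855590820312), 46.332218170166016)
press_foot 0.92 [431.6 210.5] 486 ((431.5000305175781, 208.99998474121094), (43.133514404296875, 20.50609588623047), 45.0)
press_foot 0.89 [303.4 160.6] 435 ((302.6975402832031, 166.0021514892578), (42.32352828979492, 18.635475158691406), 48.990909576416016)
press_foot 0.78 [ 74.8 202.4] 581 ((71.75000762939453, 202.75), (44.547725677490234, 19.798988342285156), 45.0)
pink_stone 0.51 [365.6 243.7] 75 ((365.5, 243.0), (8.0, 9.0), 90.0)
jar_center 0.85 [266.3 133.1] 439 ((264.0, 135.5), (25.0, 20.0), 90.0)
```

View pics/c1.png

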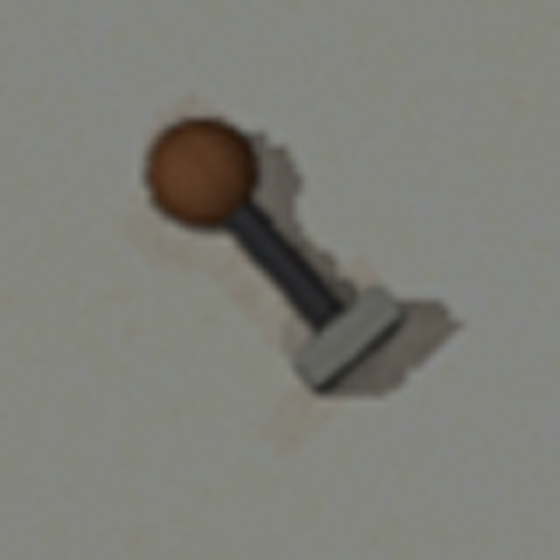

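The knob nearest the base is at top (219,205), 0.60 m away; the others are at least 0.73 m away. The close crop confirms it's a toppled press with its ball toward +x and +y. I'll move above it and look with the wrist camera.

Call:
jog_arm(increments=[[0.55,0.84,0,0,0,0.4],[0.55,0.84,0,0,0,0.4],[0.55,0.84,0,0,0,0.4],[0.55,0.84,0,0,0,0.4],[0.55,0.84,0,0,0,0.4],[0.55,0.84,0,0,0,0.4],[0.55,0.84,0,0,0,0.4],[0.55,0.84,0,0,0,0.4],[0.55,0.84,0,0,0,0.4],[0.55,0.84,0,0,0,0.4],[0.55,0.84,0,0,0,0.4],[0.55,0.84,0,0,0,0.4]], claw=-1)

```text
t: 1.75
eef_pos: [0.4219, -0.1873, 0.1996]
tool_rot: [0.947, 0.322, 0.0, 0.001]
force: [0.6, -0.8, 0.2]
opening: 1.002
```

Call:
jog_arm(increments=[[0.2,0.31,0,0,0,0],[0.2,0.31,0,0,0,0],[0.2,0.31,0,0,0,0],[0.2,0.31,0,0,0,0],[0.2,0.31,0,0,0,0],[0.2,0.31,0,0,0,0],[0.2,0.31,0,0,0,0],[0.2,0.31,0,0,0,0],[0.2,0.31,0,0,0,0],[0.2,0.31,0,0,0,0],[0.2,0.31,0,0,0,0]])

```text
t: 2.67
eef_pos: [0.5809, 0.0572, 0.1992]
tool_rot: [0.947, 0.322, -0.0, 0.0]
force: [-0.3, -1.1, -0.2]
opening: 0.996
```

```bash
python3 - <<'E'
from h import *
s=sense(); cal=calibration("wrist"); im=grab_frame("wrist"); cv2.imwrite("pics/w1.png",cv2.resize(im[:,:,::-1],(768,576)))
print(s['eef_pos'],s['tool_rot'],np.abs(s['dq']).max()); print(R.from_quat(s['tool_rot']).as_matrix().round(3))
for n in ["press_knob","press_foot"]:
    for d in landmark_of("wrist",n): print(n,round(d['score'],2),np.round(d['at'],1),atz("wrist",d['at'],.02,cal).round(4))
print(cal)
E
```

```text
[0.58093316 0.05722218 0.19918559] [ 9.46885175e-01  3.21571431e-01 -1.82861495e-04  4.97434140e-04] 0.012162108145764928
[[ 0.793  0.609 -0.   ]
 [ 0.609 -0.793 -0.001]
 [-0.001  0.001 -1.   ]]
press_knob 0.68 [250.4 148.6] [0.603  0.0811 0.02  ]
press_knob 0.58 [432.2 157.9] [ 0.7316 -0.1054  0.02  ]
press_foot 0.95 [425.4 220.3] [ 0.6687 -0.159   0.02  ]
press_foot 0.7 [251.9 149.3] [0.6035 0.0792 0.02  ]
press_foot 0.64 [253.8 217.3] [0.5343 0.0232 0.02  ]
press_foot 0.21 [83.8 79.2] [0.549  0.2833 0.02  ]
{'intrinsics': array([[292.99265607,   0.        , 254.15873298],
       [  0.        , 292.99265607, 194.96449121],
       [  0.        ,   0.        ,   1.        ]]), 'eye': array([0.637776  , 0.10215689, 0.38386109]), 'attitude': array([-0.11964066,  0.05876202, -0.43848917,  0.88879716])}
```

View pics/w1.png

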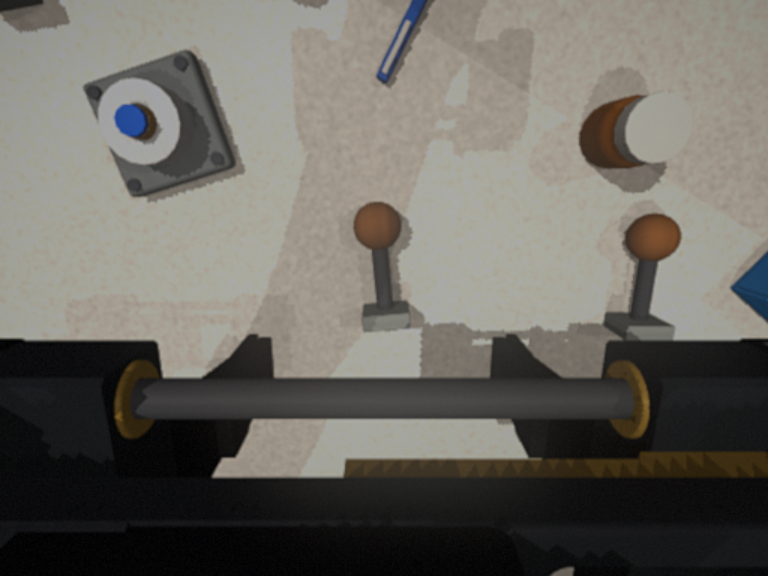

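Call:
jog_arm(increments=[[0.026,0.027,-0.1,0,0,0.03],[0.026,0.027,-0.14,0,0,0.03],[0.026,0.027,-0.18,0,0,0.03],[0.026,0.027,-0.21,0,0,0.03],[0.026,0.027,-0.23,0,0,0.03],[0.026,0.027,-0.242,0,0,0.03],[0.026,0.027,-0.242,0,0,0.03],[0.026,0.027,-0.242,0,0,0.03]])

```text
t: 3.48
eef_pos: [0.6027, 0.0801, 0.0069]
tool_rot: [0.942, 0.337, 0.001, 0.0]
force: [-0.5, -0.3, 0.5]
opening: 1.001
```

```bash
python3 - <<'E'
from h import *
s=sense(); print(s['eef_pos'],s['force'])
for c in ["scene","top"]:
    im=grab_frame(c); p=proj(c,[.602,.0785,.02]).astype(int); k=im[p[1]-60:p[1]+60,p[0]-80:p[0]+80]
    cv2.imwrite(f"pics/{c}2.png",cv2.resize(k[:,:,::-1],(640,480),interpolation=cv2.INTER_CUBIC))
E
```

```text
[0.60267746 0.08012606 0.00691532] [-0.47602226 -0.27687005  0.49265494]
```

View pics/scene2.png

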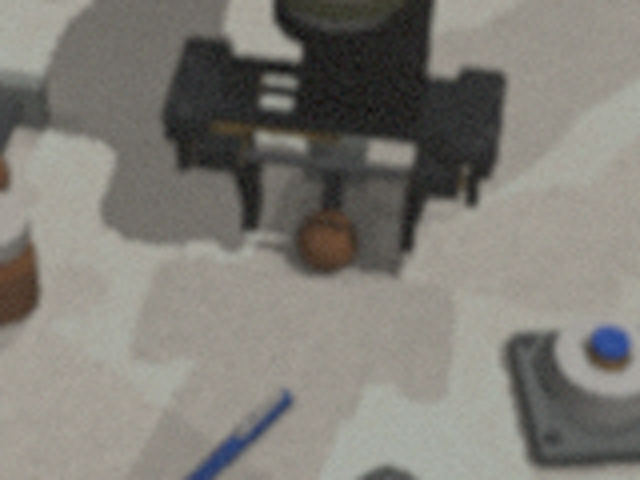

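The ball is centred between the fingers at crop (327,240), so I'll close lightly.

Call:
jog_arm(increments=[[0,0,-0.002,0,0,0],[0,0,-0.002,0,0,0],[0,0,-0.002,0,0,0],[0,0,-0.002,0,0,0],[0,0,-0.002,0,0,0],[0,0,-0.002,0,0,0],[0,0,-0.002,0,0,0],[0,0,-0.002,0,0,0]], claw=1, newtons=10)

```text
t: 4.25
eef_pos: [0.6019, 0.0805, 0.004]
tool_rot: [0.941, 0.337, 0.0, 0.0]
force: [-0.1, 0.4, -0.5]
opening: 0.476
```

Call:
jog_arm(increments=[[-0.005,-0.004,0.012,0,0,0],[-0.01,-0.008,0.024,0,0,0],[-0.016,-0.013,0.036,0,0,0],[-0.024,-0.02,0.05,0,0,0],[-0.034,-0.028,0.062,0,0,0],[-0.044,-0.036,0.074,0,0,0],[-0.056,-0.046,0.086,0,0,0],[-0.066,-0.054,0.1,0,0,0],[-0.066,-0.054,0.12,0,0,0],[-0.066,-0.054,0.14,0,0,0],[-0.066,-0.054,0.14,0,0,0],[-0.066,-0.054,0.14,0,0,0]])

```text
t: 5.25
eef_pos: [0.5496, 0.0369, 0.1175]
tool_rot: [0.941, 0.337, 0.001, 0.001]
force: [-0.1, 0.6, 0.2]
opening: 0.003
```

```bash
cat > look.py <<'E'
from h import *
import sys
def look(tag,dz=.019,cams=("scene","top")):
    s=sense(); print(s['eef_pos'].round(4) if hasattr(s['eef_pos'],'round') else s['eef_pos'],np.round(s['force'],2),s['opening'])
    e=np.array(s['eef_pos'])+R.from_quat(s['tool_rot']).apply([0,0,-.019])
    o=[]
    for c in cams:
        im=grab_frame(c); p=proj(c,e).astype(int); x=np.clip(p[0]-45,0,512-90); y=np.clip(p[1]-45,0,384-90); k=im[y:y+90,x:x+90]
        o.append(cv2.resize(k[:,:,::-1],(400,400),interpolation=cv2.INTER_CUBIC)); print(c,"origin",x,y,"grasp px",proj(c,e).round(1))
    cv2.imwrite(f"pics/{tag}.png",np.hstack(o))
look(sys.argv[1])
E
python3 look.py l3
```

```text
[0.5496 0.0369 0.1175] [-0.07  0.58  0.23] 0.003375605519934328
scene origin 243 126 grasp px [288.9 171.6]
top origin 189 175 grasp px [234.2 220.2]
```

View pics/l3.png

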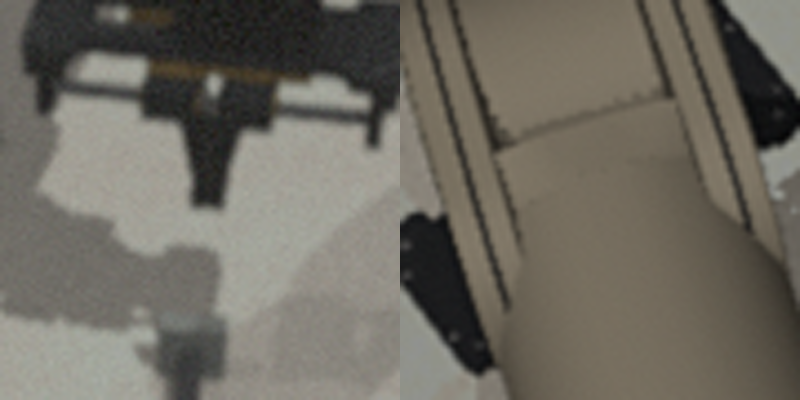

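The fingers came up empty (opening 0). They probably hadn't finished closing, or the grip was too light. I'll back off, open and look again.

Call:
jog_arm(increments=[[0.01,0.01,0.05,0,0,0],[0.02,0.015,0.09,0,0,0],[0.03,0.03,0.1,0,0,0],[0.03,0.03,0.1,0,0,0],[0.03,0.03,0.1,0,0,0],[0.03,0.03,0.1,0,0,0],[0.03,0.03,0.1,0,0,0]], claw=-1)

```text
t: 5.93
eef_pos: [0.572, 0.0603, 0.1943]
tool_rot: [0.941, 0.337, -0.001, -0.0]
force: [0.4, -0.7, 0.1]
opening: 0.448
```

```bash
python3 - <<'E'
from h import *
s=sense(); cal=calibration("wrist"); im=grab_frame("wrist"); cv2.imwrite("pics/w4.png",cv2.resize(im[:,:,::-1],(768,576)))
print(s['eef_pos'],s['tool_rot'],s['opening'],s['t'])
for n in ["press_knob","press_foot"]:
    for d in landmark_of("wrist",n): print(n,round(d['score'],2),np.round(d['at'],1),atz("wrist",d['at'],.02,cal).round(4))
grab_frame("scene")
for n in ["press_knob","press_foot"]:
    for d in landmark_of("scene",n): print(n,round(d['score'],2),np.round(d['at'],1),atz("scene",d['at'],.02).round(4))
E
```

```text
[0.57202243 0.06029017 0.19426494] [ 9.41495449e-01  3.37022796e-01 -1.39115582e-03 -1.35555062e-04] 0.4480142004195395 5.9333
press_knob 0.93 [261.5 146.8] [0.6036 0.0763 0.02  ]
press_knob 0.72 [442.  161.3] [ 0.7308 -0.1067  0.02  ]
press_knob 0.53 [434.4  86.7] [ 0.7827 -0.0337  0.02  ]
press_foot 0.84 [259.2 214.3] [0.5351 0.0232 0.02  ]
press_foot 0.81 [428.4 222.7] [ 0.6661 -0.1546  0.02  ]
press_knob 0.89 [171.1 130.1] [ 0.5882 -0.4667  0.02  ]
press_knob 0.84 [405.3 336.3] [0.6245 0.4565 0.02  ]
press_knob 0.75 [195.8 208.8] [ 0.7336 -0.1102  0.02  ]
press_knob 0.71 [282.4 225. ] [0.6028 0.0774 0.02  ]
press_foot 0.83 [168.1 142.3] [ 0.6312 -0.4143  0.02  ]
press_foot 0.79 [286.5 199.8] [0.5321 0.0161 0.02  ]
press_foot 0.78 [209.4 186.6] [ 0.6558 -0.1593  0.02  ]
press_foot 0.73 [398.6 297.6] [0.5603 0.393  0.02  ]
press_foot 0.35 [222.6 140.8] [ 0.4984 -0.3109  0.02  ]
```

View pics/w4.png

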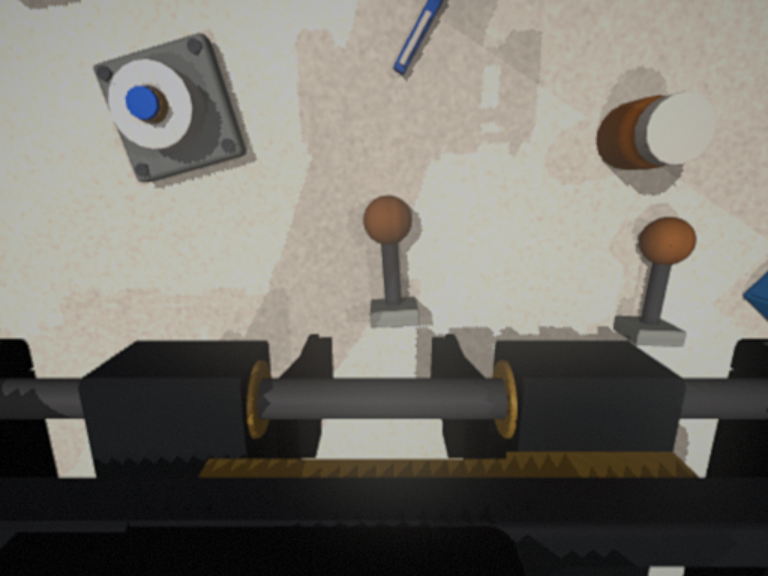

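The press hasn't moved. The fingers simply needed more time, about 0.7 s for half the travel. Retrying.

Call:
jog_arm(increments=[[0.038,0.022,-0.05,0,0,0],[0.038,0.022,-0.1,0,0,0],[0.038,0.022,-0.14,0,0,0],[0.038,0.022,-0.18,0,0,0],[0.038,0.022,-0.21,0,0,0],[0.038,0.022,-0.23,0,0,0],[0.038,0.022,-0.238,0,0,0],[0.038,0.022,-0.238,0,0,0],[0.038,0.022,-0.238,0,0,0]], claw=-0.6)

```text
t: 6.98
eef_pos: [0.604, 0.079, 0.0064]
tool_rot: [0.941, 0.337, 0.0, 0.0]
force: [-0.0, 0.5, -0.0]
opening: 0.796
```

Call:
jog_arm(increments=[[0,0,0,0,0,0],[0,0,0,0,0,0],[0,0,0,0,0,0],[0,0,0,0,0,0],[0,0,0,0,0,0],[0,0,0,0,0,0],[0,0,0,0,0,0],[0,0,0,0,0,0],[0,0,0,0,0,0],[0,0,0,0,0,0],[0,0,0,0,0,0],[0,0,0,0,0,0]], claw=1, newtons=12)

```text
t: 7.98
eef_pos: [0.6036, 0.079, 0.0056]
tool_rot: [0.941, 0.337, 0.0, -0.0]
force: [0.2, 0.5, -0.6]
opening: 0.382
```

Call:
jog_arm(increments=[[0,0,0,0,0,0],[0,0,0,0,0,0]])

```text
t: 8.15
eef_pos: [0.6035, 0.0789, 0.0056]
tool_rot: [0.941, 0.337, 0.0, 0.0]
force: [0.8, 0.7, 0.5]
opening: 0.384
```

```bash
python3 look.py l5; python3 - <<'E'
from h import *
cal=calibration("wrist"); im=grab_frame("wrist"); cv2.imwrite("pics/w5.png",cv2.resize(im[:,:,::-1],(768,576)))
E
```

```text
[0.6035 0.0789 0.0056] [0.78 0.69 0.51] 0.3839464062281673
scene origin 237 179 grasp px [282.6 224.2]
top origin 173 157 grasp px [218.7 202.7]
```

View pics/l5.png

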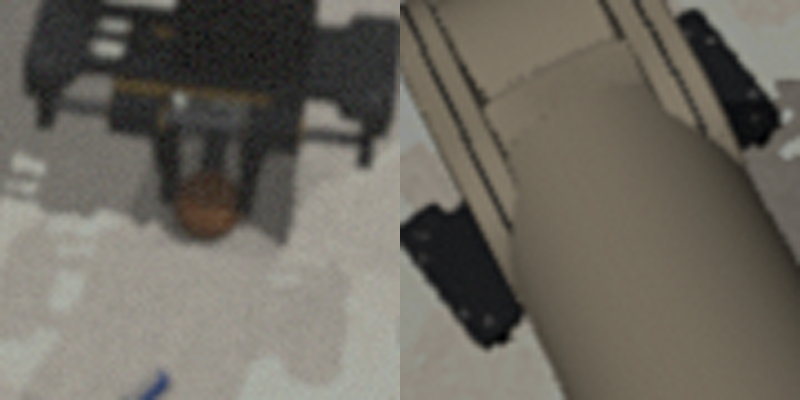

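View pics/w5.png

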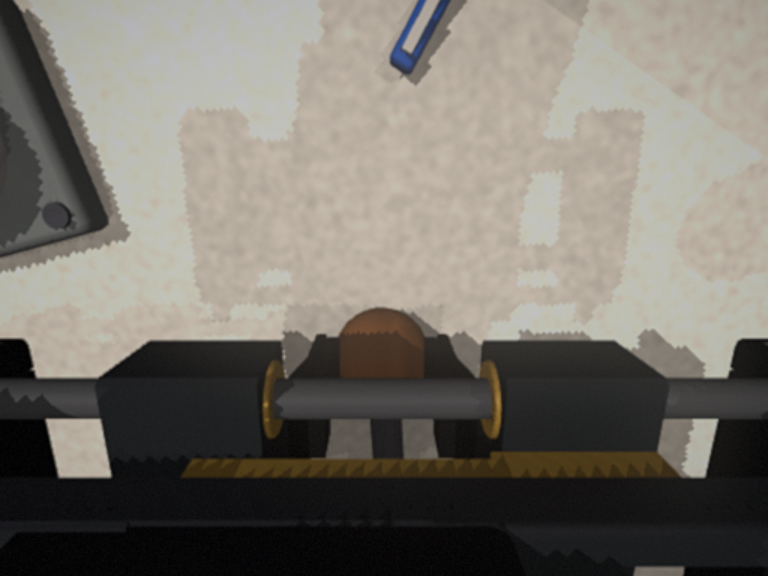

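The ball is seated between the pads: scene crop (207,203) against an expected (203,201). Opening is steady at 0.384. Next I'll lift in an arc towards the foot.

Call:
jog_arm(increments=[[0,0,0.004,0,0,0],[-0.003,-0.002,0.012,0,0,0],[-0.006,-0.005,0.02,0,0,0],[-0.01,-0.008,0.03,0,0,0],[-0.016,-0.013,0.04,0,0,0],[-0.016,-0.013,0.04,0,0,0]], newtons=15)

```text
t: 8.8
eef_pos: [0.5911, 0.0674, 0.0398]
tool_rot: [0.942, 0.337, 0.001, 0.001]
force: [0.6, -1.6, 0.2]
opening: 0.065
```

```bash
python3 look.py l6
```

```text
[0.5911 0.0674 0.0398] [ 0.65 -1.63  0.21] 0.06469375378439864
scene origin 238 164 grasp px [283.7 209.4]
top origin 177 160 grasp px [222.6 205.9]
```

View pics/l6.png

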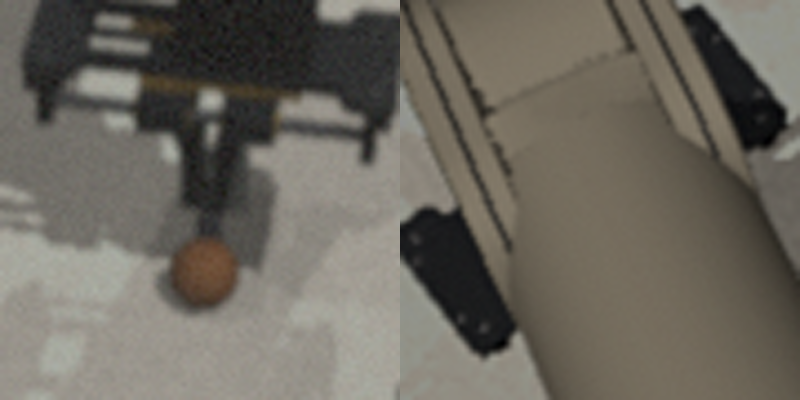

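```bash
python3 - <<'E'
from h import *
s=sense();e=np.array(s['eef_pos']);M=R.from_quat(s['tool_rot']).as_matrix()
print(s['opening'])
im=grab_frame("scene"); cv2.imwrite("pics/s7.png",cv2.resize(im[150:270,203:363][:,:,::-1],(800,600),interpolation=cv2.INTER_CUBIC))
for nm,p in [("tcp",e),("grasp",e-M[:,2]*.019),("body",e-M[:,2]*.07),("knob",[.6025,.078,.02])]: print(nm,((proj("scene",p)-[203,150])*5).round(0))
for d in landmark_of("scene","press_knob"): print(np.round(d['at'],1),atz("scene",d['at'],.02).round(4))
E
```

```text
0.018873104310847884
tcp [403. 328.]
grasp [404. 300.]
body [408. 222.]
knob [398. 375.]
[286.5 227.4] [0.6006 0.0901 0.02  ]
[407.3 338.8] [0.626  0.4622 0.02  ]
[194.4 209.2] [ 0.7372 -0.1113  0.02  ]
[169.7 132. ] [ 0.5973 -0.4602  0.02  ]
```

View pics/s7.png

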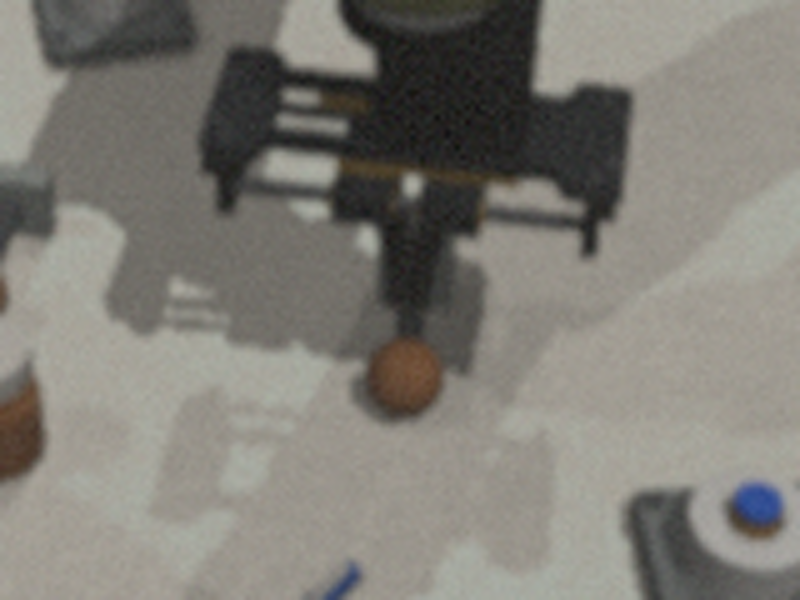

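Call:
jog_arm(increments=[[0,0,0.04,0,0,0],[0.016,0.013,0.08,0,0,0],[0.016,0.013,0.08,0,0,0],[0.016,0.013,0.08,0,0,0],[0.016,0.013,0.08,0,0,0],[0.016,0.013,0.08,0,0,0],[0.016,0.013,0.08,0,0,0],[0.016,0.013,0.08,0,0,0],[0.016,0.013,0.08,0,0,0],[0.016,0.013,0.08,0,0,0]], claw=-0.6)

```text
t: 9.83
eef_pos: [0.6034, 0.0788, 0.1013]
tool_rot: [0.941, 0.337, -0.0, -0.0]
force: [-0.1, -0.9, -0.5]
opening: 0.683
```

```bash
python3 - <<'E'
from h import *
s=sense();e=np.array(s['eef_pos']);M=R.from_quat(s['tool_rot']).as_matrix();w=s['opening']*.0435
print(s['opening'],e,s['t'])
cal=calibration("wrist")
o=[]
for c,(x0,y0,ww,hh,k),cl in [("scene",(223,120,120,120,5),None),("wrist",(150,150,200,150,3),cal)]:
    im=grab_frame(c); im=cv2.resize(im[y0:y0+hh,x0:x0+ww][:,:,::-1],None,fx=k,fy=k,interpolation=cv2.INTER_CUBIC)
    im=cv2.convertScaleAbs(im,alpha=1.5,beta=20)
    for a in (-w,w):
      for zz,col in ((0,(0,0,255)),(.019,(0,255,0)),(.07,(255,0,0))):
       for dx in (-.0095,.0095):
        p=(proj(c,e+M[:,1]*a-M[:,2]*zz+M[:,0]*dx,cl)-[x0,y0])*k; cv2.circle(im,tuple(int(v) for v in p),3,col,-1)
    cv2.imwrite(f"pics/{c}8.png",im)
E
```

```text
0.6833810027452629 [0.60336938 0.07877193 0.10126157] 9.8333
```

View pics/scene8.png

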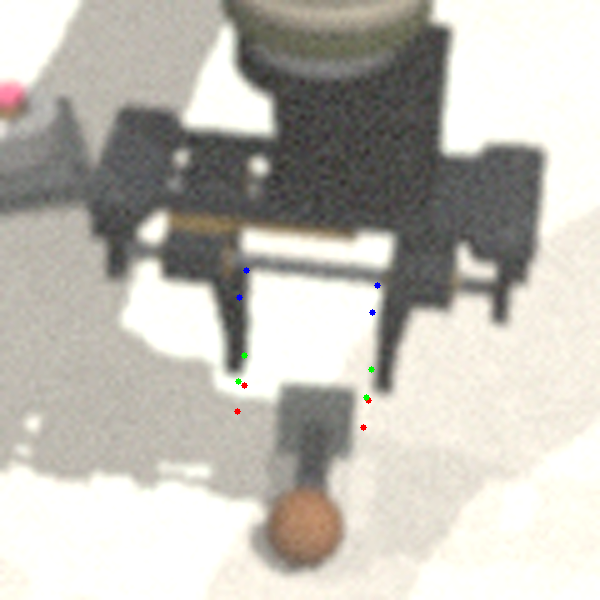

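View pics/wrist8.png

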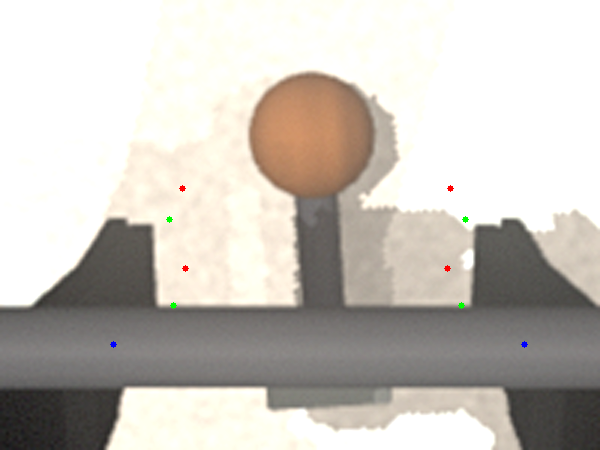

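The overlay shows the real fingertips ending about 22–25 mm short of the reported TCP, in both the scene and wrist views. That fits the 33 mm chord, so I was pinching above the ball's equator. I'll descend deeper in small steps and watch the force.

Call:
jog_arm(increments=[[-0.001,-0.001,-0.04,0,0,0],[-0.001,-0.001,-0.08,0,0,0],[-0.001,-0.001,-0.105,0,0,0],[-0.001,-0.001,-0.115,0,0,0],[-0.001,-0.001,-0.12,0,0,0],[-0.001,-0.001,-0.124,0,0,0],[-0.001,-0.001,-0.127,0,0,0],[-0.001,-0.001,-0.127,0,0,0]])

```text
t: 10.6
eef_pos: [0.6034, 0.0782, 0.0008]
tool_rot: [0.941, 0.337, 0.001, 0.0]
force: [-0.1, -0.0, 0.1]
opening: 0.797
```

```bash
python3 look.py l9;
```

```text
[0.6034 0.0782 0.0008] [-0.07 -0.02  0.07] 0.7968906629443424
scene origin 237 180 grasp px [282.4 225.3]
top origin 174 158 grasp px [219.1 203. ]
```

View pics/l9.png

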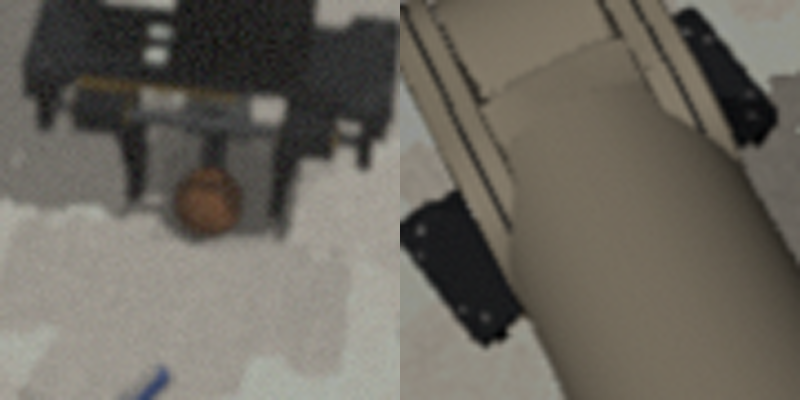

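Nothing has touched yet, so I'll go lower gently.

Call:
jog_arm(increments=[[0,0,-0.003,0,0,0],[0,0,-0.006,0,0,0],[0,0,-0.009,0,0,0],[0,0,-0.009,0,0,0]])

```text
t: 11.03
eef_pos: [0.6024, 0.0779, -0.0078]
tool_rot: [0.941, 0.337, -0.0, -0.0]
force: [-0.6, -0.0, -0.3]
opening: 0.799
```

TCP is below z=0 with no contact, which confirms the offset. I'll go a little lower and then close.

Call:
jog_arm(increments=[[0,0,-0.003,0,0,0],[0,0,-0.006,0,0,0],[0,0,-0.008,0,0,0],[0,0,-0.008,0,0,0]])

```text
t: 11.37
eef_pos: [0.6024, 0.078, -0.0141]
tool_rot: [0.941, 0.337, -0.0, -0.0]
force: [-0.0, 0.3, -0.9]
opening: 0.799
```

Call:
jog_arm(increments=[[0,0,0,0,0,0],[0,0,0,0,0,0],[0,0,0,0,0,0],[0,0,0,0,0,0],[0,0,0,0,0,0],[0,0,0,0,0,0],[0,0,0,0,0,0],[0,0,0,0,0,0],[0,0,0,0,0,0],[0,0,0,0,0,0],[0,0,0,0,0,0]], claw=1, newtons=12)

```text
t: 12.28
eef_pos: [0.6028, 0.0782, -0.0136]
tool_rot: [0.941, 0.337, 0.0, 0.0]
force: [0.4, -0.3, 0.3]
opening: 0.45
```

```bash
python3 look.py l10;
```

```text
[ 0.6028  0.0782 -0.0136] [ 0.44 -0.33  0.33] 0.4498072166276601
scene origin 237 184 grasp px [282.4 229.3]
top origin 174 159 grasp px [219.4 204.1]
```

View pics/l10.png

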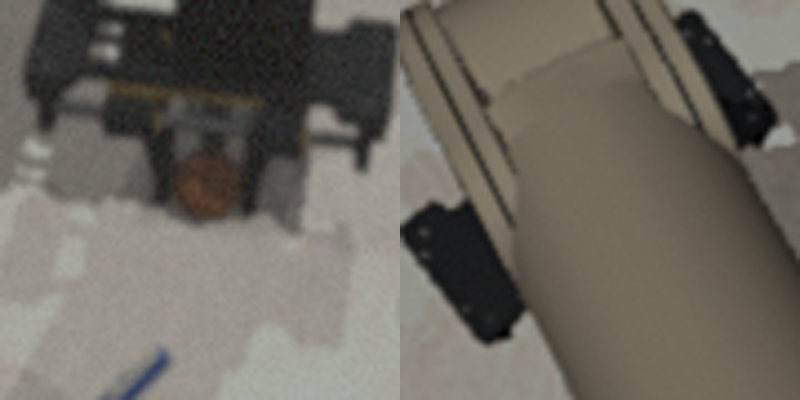

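Opening is now 0.45, about 39 mm, which is the full ball diameter. Lifting in an arc.

Call:
jog_arm(increments=[[-0.001,-0.001,0.01,0,0,0],[-0.004,-0.003,0.022,0,0,0],[-0.008,-0.006,0.034,0,0,0],[-0.014,-0.011,0.046,0,0,0],[-0.022,-0.018,0.058,0,0,0],[-0.032,-0.026,0.07,0,0,0],[-0.044,-0.036,0.08,0,0,0],[-0.056,-0.046,0.088,0,0,0],[-0.066,-0.054,0.1,0,0,0],[-0.066,-0.054,0.12,0,0,0],[-0.066,-0.054,0.14,0,0,0],[-0.066,-0.054,0.14,0,0,0]])

```text
t: 13.38
eef_pos: [0.5513, 0.0347, 0.102]
tool_rot: [0.941, 0.337, 0.002, 0.001]
force: [0.6, 1.4, -2.3]
opening: 0.449
```

```bash
python3 look.py l11;
```

```text
[0.5513 0.0347 0.102 ] [ 0.58  1.38 -2.3 ] 0.4494796224356432
scene origin 242 131 grasp px [287.5 176.5]
top origin 190 175 grasp px [235.3 220.2]
```

View pics/l11.png

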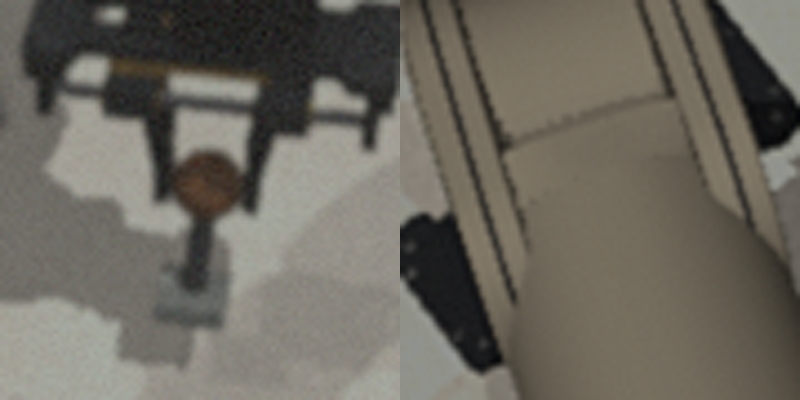

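It's held (opening 0.449, about 2.3 N of weight) and hanging near upright. I'll measure the tilt and the pink stone with colour segmentation and the detector together.

```bash
cat >> h.py <<'E'
def tri(obs):
    A=np.zeros((3,3));b=np.zeros(3)
    for e,d in obs:
        P=np.eye(3)-np.outer(d,d);A+=P;b+=P@e
    p=np.linalg.solve(A,b); return p,[np.linalg.norm((np.eye(3)-np.outer(d,d))@(p-e)) for e,d in obs]
def pink(im,box=None):
    h=cv2.cvtColor(im,cv2.COLOR_RGB2HSV); m=cv2.inRange(h,(160,70,60),(180,255,255))
    n,l,st,ce=cv2.connectedComponentsWithStats(m)
    return [(ce[i].round(1).tolist(),st[i].tolist()) for i in range(1,n) if st[i][4]>15]
E
python3 - <<'E'
from h import *
ims={}
for c in ["scene","top","wrist"]:
    cal=calibration(c); im=grab_frame(c); print(c,pink(im))
    for n in ["press_knob","press_foot","pink_stone"]:
        print(n,[(round(d['score'],2),np.round(d['at'],1).tolist()) for d in landmark_of(c,n)])
    if c=="scene": cv2.imwrite("pics/pk.png",cv2.resize(im[110:190,180:260][:,:,::-1],(560,560),interpolation=cv2.INTER_CUBIC))
    if c=="top": cv2.imwrite("pics/pkt.png",cv2.resize(im[205:285,325:405][:,:,::-1],(560,560),interpolation=cv2.INTER_CUBIC))
    if c=="wrist": cv2.imwrite("pics/w11.png",cv2.resize(im[:,:,::-1],(768,576)))
E
```

```text
scene [([223.9, 138.4], [221, 137, 7, 4, 23])]
press_knob [(0.85, [167.2, 131.3]), (0.83, [406.9, 337.7]), (0.8, [196.6, 206.7]), (0.74, [289.6, 174.7])]
press_foot [(0.95, [210.6, 187.3]), (0.87, [399.1, 294.4]), (0.63, [287.5, 198.7])]
pink_stone [(0.38, [223.0, 140.2])]
top [([411.8, 110.9], [409, 107, 7, 9, 33]), ([420.2, 119.5], [418, 118, 5, 4, 18]), ([412.9, 135.5], [410, 132, 7, 9, 34]), ([421.0, 144.4], [419, 142, 5, 5, 19]), ([366.9, 242.0], [363, 238, 9, 9, 69])]
press_knob [(0.81, [62.1, 191.1]), (0.68, [295.9, 155.0])]
press_foot [(0.86, [418.1, 193.7]), (0.73, [86.5, 216.5]), (0.56, [316.9, 178.4])]
pink_stone [(0.55, [370.7, 244.6])]
wrist []
press_knob [(0.88, [256.5, 245.0])]
press_foot [(0.61, [260.4, 199.4]), (0.58, [487.8, 228.5])]
pink_stone []
```

View pics/pk.png

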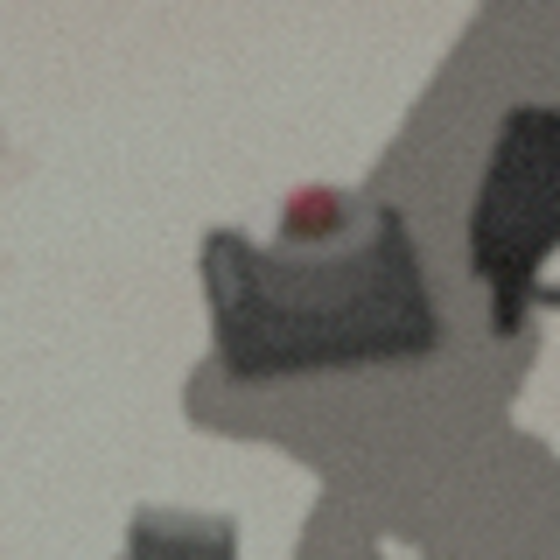

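View pics/pkt.png

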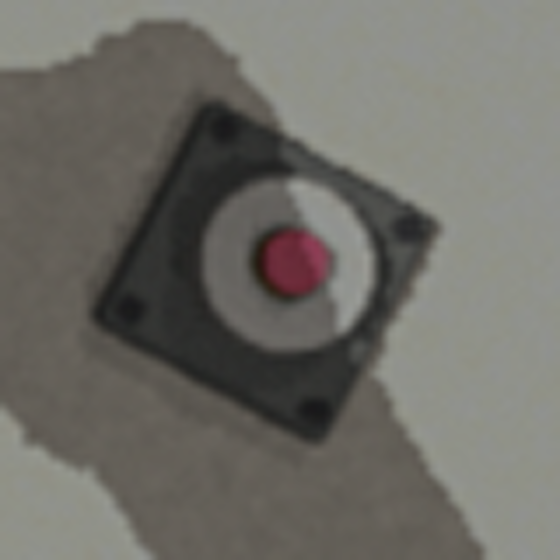

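View pics/w11.png

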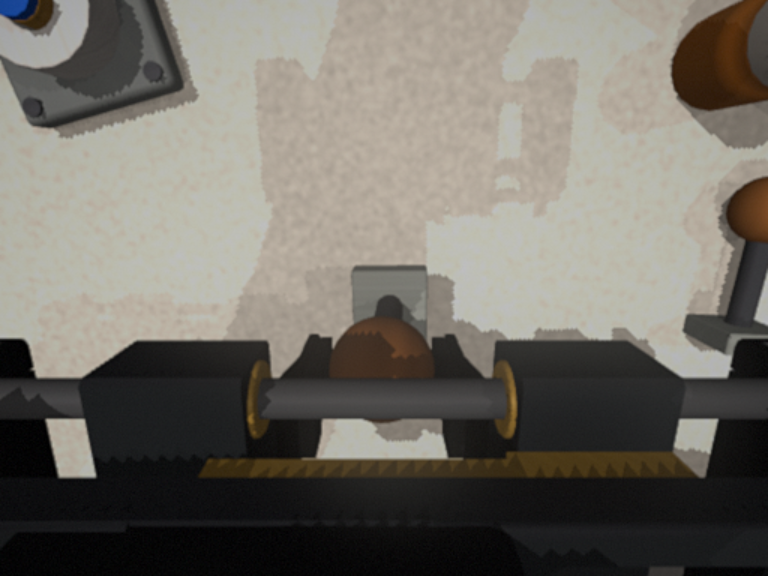

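```bash
python3 - <<'E'
from h import *
p,r=tri([ray("top",(366.7,242.4)),ray("scene",(224.4,139.6))]); print("tri",p.round(4),r)
print(atz("top",(366.7,242.4),.057),atz("scene",(224.4,139.6),.057),"rim",atz("top",(366.4,242.7),.045))
s=sense(); e=np.array(s['eef_pos']); M=R.from_quat(s['tool_rot']).as_matrix()
k=e-M[:,2]*.0336; print("knob pred",k)
print("knob px scene/wrist",proj("scene",k).round(1),proj("wrist",k).round(1))
for nm,f in [("vert",k+[0,0,-.085])]: print(nm,proj("scene",f).round(1),proj("wrist",f).round(1))
for a in (10,20): 
  for sg in (1,-1):
    t=np.radians(a)*sg; f=k+.085*(np.sin(t)*M[:,0]+np.cos(t)*M[:,2]); print("fwd tilt",a*sg,proj("scene",f).round(1),proj("wrist",f).round(1))
f,r=tri([ray("scene",(287.5,198.7)),ray("wrist",(260.4,199.4))]); print("foot tri",f,r); print("k tri",tri([ray("scene",(289.6,174.7)),ray("wrist",(256.5,245))]))
E
```

```text
tri [ 0.5151 -0.2769  0.0498] [np.float64(0.00028875335535974504), np.float64(0.00028875335535985265)]
[ 0.51476507 -0.27535187  0.057     ] [ 0.52084262 -0.26804409  0.057     ] rim [ 0.51489144 -0.27760405  0.045     ]
knob pred [0.54995134 0.03491869 0.13189129]
knob px scene/wrist [288.1 172.8] [255.9 248.2]
vert [286.8 198.8] [255.4 203.9]
fwd tilt 10 [286.  202.3] [255.4 187.3]
fwd tilt -10 [287.6 194.7] [255.4 221. ]
fwd tilt 20 [285.3 205.1] [255.4 171. ]
fwd tilt -20 [288.4 189.9] [255.4 238.3]
foot tri [0.55446798 0.03745336 0.05199053] [np.float64(0.0032085138577150276), np.float64(0.003208513857714937)]
k tri (array([0.54765605, 0.03513896, 0.12490152]), [np.float64(0.002030874290164319), np.float64(0.0020308742901643494)])
```

The press hangs within about 3° of vertical. The pink stone is at about (0.515, -0.276). I'll move to a spot just short of it and look with the wrist camera.

Call:
jog_arm(increments=[[0,0,0.04,0,0,0],[-0.005,-0.02,0.07,0,0,0],[-0.015,-0.06,0.079,0,0,0],[-0.025,-0.105,0.079,0,0,0],[-0.038,-0.155,0.079,0,0,0],[-0.05,-0.205,0.079,0,0,0],[-0.062,-0.255,0.079,0,0,0],[-0.074,-0.305,0.079,0,0,0],[-0.085,-0.35,0.079,0,0,0],[-0.095,-0.395,0.079,0,0,0],[-0.1,-0.425,0.079,0,0,0],[-0.103,-0.437,0.079,0,0,0]], newtons=15)

```text
t: 15.08
eef_pos: [0.4655, -0.3196, 0.1612]
tool_rot: [0.942, 0.335, -0.001, 0.0]
force: [-1.4, -0.1, -2.5]
opening: 0.449
```

Call:
jog_arm(increments=[[0,0,0,0,0,0],[0,0,0,0,0,0],[0,0,0,0,0,0],[0,0,0,0,0,0]])

```text
t: 15.42
eef_pos: [0.4684, -0.3128, 0.1617]
tool_rot: [0.941, 0.339, 0.0, -0.0]
force: [-1.0, 0.6, -2.7]
opening: 0.447
```

```bash
python3 - <<'E'
from h import *
s=sense(); print(s['t'],s['eef_pos'],s['opening'],s['force'])
cal=calibration("wrist"); im=grab_frame("wrist"); print(pink(im))
for q in pink(im): print(atz("wrist",q[0],.057,cal))
print([(d['score'],d['at'],atz("wrist",d['at'],.057,cal)) for d in landmark_of("wrist","pink_stone")])
print("pred",proj("wrist",[.515,-.2765,.057],cal))
cv2.imwrite("pics/w12.png",cv2.resize(im[:,:,::-1],(768,576)))
E
python3 look.py l12
```

```text
15.4167 [ 0.46838511 -0.31281436  0.16173368] 0.4474904164761288 [-0.9500818   0.56995025 -2.65965031]
[([258.0, 127.0], [247, 116, 23, 23, 418])]
[ 0.51726834 -0.27594781  0.057     ]
[(0.94, [257.5, 125.1], array([ 0.51833162, -0.27443808,  0.057     ]))]
pred [256.93701581 129.23258565]
[ 0.4681 -0.3134  0.1618] [ 0.49  0.1  -2.21] 0.446331770788949
scene origin 182 45 grasp px [227.2  90.4]
top origin 354 216 grasp px [399.5 261.4]
```

View pics/w12.png

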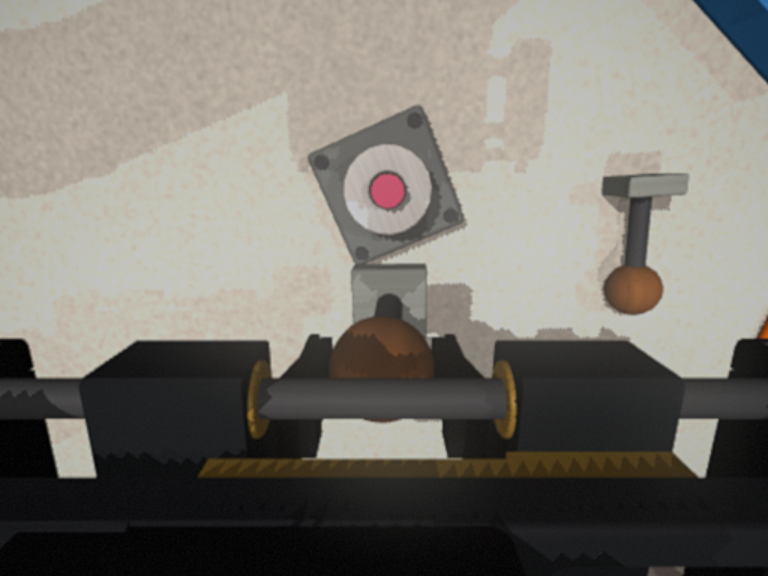

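View pics/l12.png

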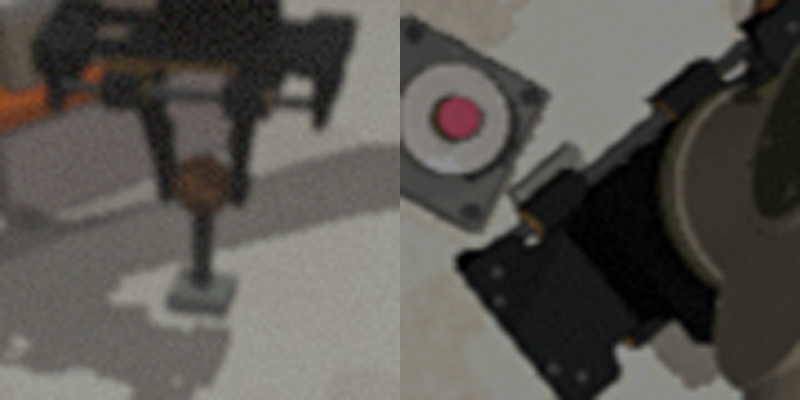

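```bash
python3 - <<'E'
from h import *
s=sense(); e=np.array(s['eef_pos']); M=R.from_quat(s['tool_rot']).as_matrix()
k=e-M[:,2]*.0336
cal=calibration("wrist"); im=grab_frame("wrist")
big=cv2.resize(im[160:260,205:305][:,:,::-1],None,fx=6,fy=6,interpolation=cv2.INTER_CUBIC); big=cv2.convertScaleAbs(big,alpha=1.4,beta=15)
print("knob",(proj("wrist",k,cal)*1.5).round(0))
for z in (.071,.085):
  print(z,[(proj("wrist",k-[0,0,z]+M[:,0]*a+M[:,1]*b,cal)*1.5).round(0).tolist() for a,b in((.02,.02),(.02,-.02),(-.02,.02),(-.02,-.02))])
  q=np.array([(proj("wrist",k-[0,0,z]+M[:,0]*a+M[:,1]*b,cal)-[205,160])*6 for a,b in((.02,.02),(.02,-.02),(-.02,-.02),(-.02,.02))])
  cv2.polylines(big,[q.astype(int)],True,(0,0,255) if z<.08 else (255,0,0),1)
cv2.imwrite("pics/w13.png",big)
E
```

```text
knob [384. 372.]
0.071 [[422.0, 277.0], [345.0, 277.0], [420.0, 349.0], [346.0, 349.0]]
0.085 [[419.0, 271.0], [347.0, 271.0], [418.0, 339.0], [348.0, 339.0]]
```

View pics/w13.png

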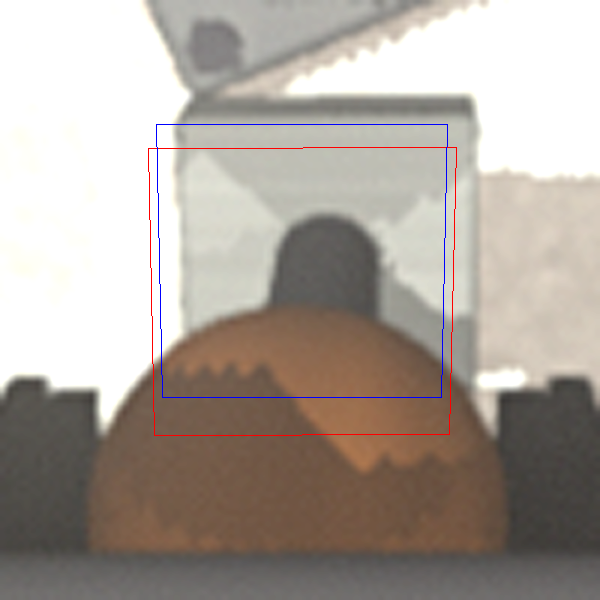

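Seen from the wrist, the foot sits about 4 mm forward and 3 mm sideways of vertical, so roughly 2° and 3° of tilt. I'll take the sideways tilt out by turning the tool 3° and move over the pink stone at (0.517, -0.276).

Call:
jog_arm(increments=[[0.012,0.01,0,0.01,0.008,0],[0.025,0.02,0,0.02,0.016,0],[0.038,0.03,0,0.03,0.024,0],[0.05,0.04,0,0.038,0.032,0],[0.057,0.046,-0.01,0.038,0.032,0],[0.057,0.046,-0.025,0.038,0.032,0],[0.057,0.046,-0.035,0.038,0.032,0],[0.057,0.046,-0.042,0.038,0.032,0],[0.057,0.046,-0.042,0.038,0.032,0],[0.057,0.046,-0.042,0.038,0.032,0]])

```text
t: 16.5
eef_pos: [0.5124, -0.2784, 0.1275]
tool_rot: [0.941, 0.337, -0.009, -0.025]
force: [0.3, -0.5, -3.4]
opening: 0.448
```

```bash
cat > fit.py <<'E'
from h import *
import sys
s=sense(); e=np.array(s['eef_pos']); M=R.from_quat(s['tool_rot']).as_matrix(); print(s['t'],e.round(4),np.round(s['force'],2),round(s['opening'],3))
cal=calibration("wrist"); im=grab_frame("wrist")
x0,y0,w,h,k=195,130,120,130,5
big=cv2.resize(im[y0:y0+h,x0:x0+w][:,:,::-1],None,fx=k,fy=k,interpolation=cv2.INTER_CUBIC); big=cv2.convertScaleAbs(big,alpha=1.4,beta=15)
kn=e-M[:,2]*.0336; X=M[:,0]*[1,1,0];Y=M[:,1]*[1,1,0]
zb=float(kn[2]-.085)
P=np.array([.517,-.276])
for z,col in((zb+.014,(0,0,255)),(zb,(255,0,0))):
  q=np.array([(proj("wrist",np.r_[P,z]+X*a+Y*b,cal)-[x0,y0])*k for a,b in((.02,.02),(.02,-.02),(-.02,-.02),(-.02,.02))]); cv2.polylines(big,[q.astype(int)],True,col,1)
t=np.linspace(0,2*np.pi,40)
q=np.array([(proj("wrist",[P[0]+.03*np.cos(a),P[1]+.03*np.sin(a),.045],cal)-[x0,y0])*k for a in t]); cv2.polylines(big,[q.astype(int)],True,(0,255,0),1)
cv2.imwrite(f"pics/{sys.argv[1]}w.png",big[:600])
c="scene"; im=grab_frame(c); p=proj(c,[*P,.09]).astype(int); x0,y0=p[0]-50,p[1]-50
big=cv2.resize(im[y0:y0+100,x0:x0+100][:,:,::-1],None,fx=6,fy=6,interpolation=cv2.INTER_CUBIC); big=cv2.convertScaleAbs(big,alpha=1.5,beta=15)
for z in(zb,zb+.085):
  q=(proj(c,[*P,z])-[x0,y0])*6; cv2.circle(big,tuple(int(v) for v in q),3,(0,0,255),-1)
cv2.imwrite(f"pics/{sys.argv[1]}s.png",big); print("foot z pred",zb)
E
python3 fit.py a
```

```text
16.5 [ 0.5124 -0.2784  0.1275] [ 0.34 -0.51 -3.4 ] 0.448
foot z pred 0.07609219829064183
```

View pics/aw.png

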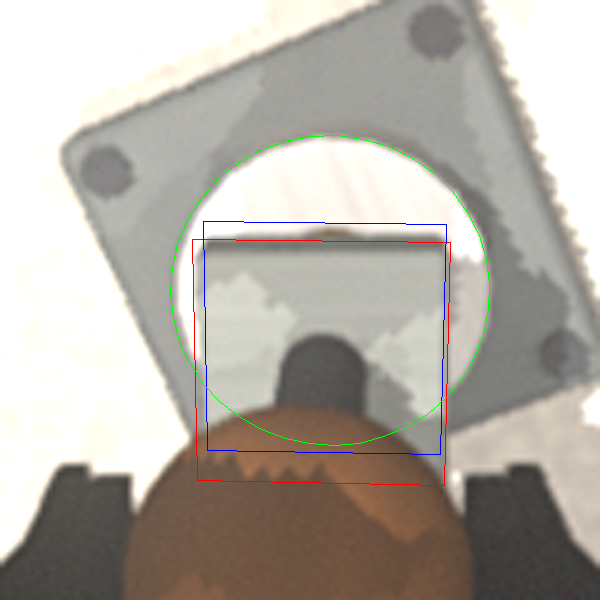

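View pics/as.png

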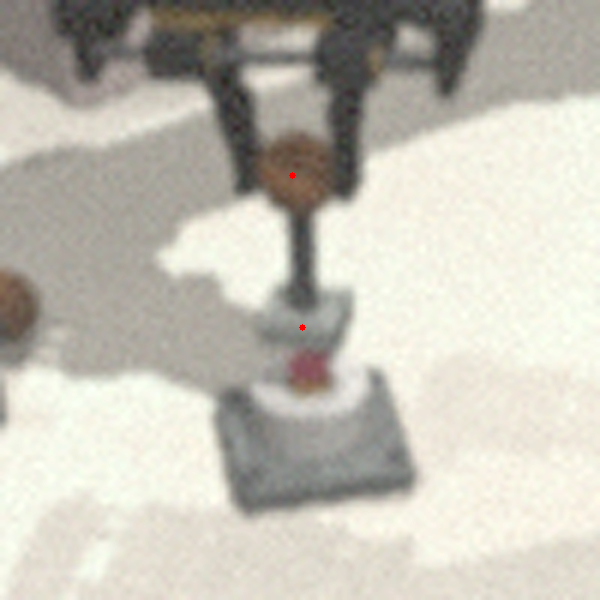

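The foot is centred to about 1 mm laterally and 1 mm fore and aft, and the stem is parallel to vertical. I'll descend to contact.

Call:
jog_arm(increments=[[0,0,-0.006,0,0,0],[0,0,-0.012,0,0,0],[0,0,-0.017,0,0,0],[0,0,-0.02,0,0,0],[0,0,-0.022,0,0,0],[0,0,-0.024,0,0,0],[0,0,-0.024,0,0,0],[0,0,-0.024,0,0,0]])

```text
t: 17.27
eef_pos: [0.5133, -0.2778, 0.1091]
tool_rot: [0.941, 0.337, -0.009, -0.024]
force: [-0.5, 0.5, 0.7]
opening: 0.447
```

```bash
python3 fit.py b
```

```text
17.2667 [ 0.5133 -0.2778  0.1091] [-0.46  0.55  0.74] 0.447
foot z pred 0.05761010006843774
```

View pics/bw.png

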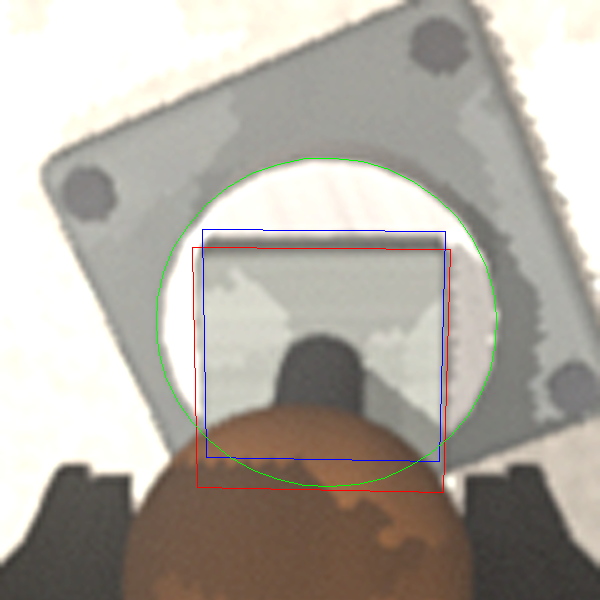

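View pics/bs.png

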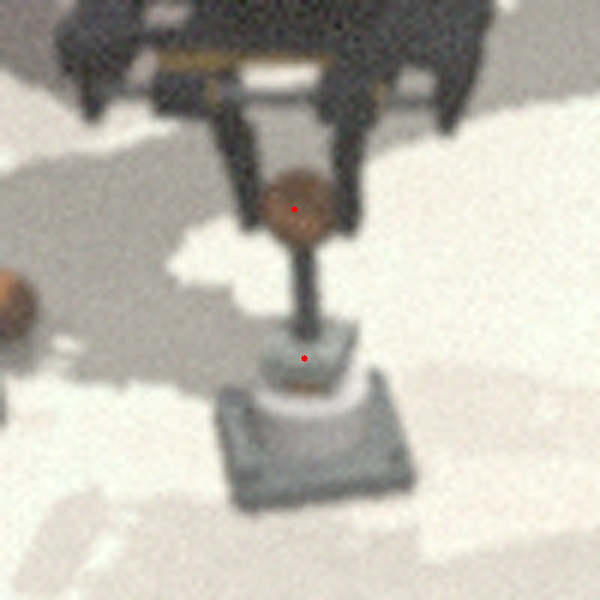

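Contact is made (force z from -3.4 to +0.7) and the foot is centred. Now a firm grip, then press.

Call:
jog_arm(increments=[[0,0,-0.001,0,0,0],[0,0,-0.001,0,0,0],[0,0,-0.001,0,0,0],[0,0,-0.001,0,0,0]], newtons=50)

```text
t: 17.7
eef_pos: [0.5131, -0.2779, 0.108]
tool_rot: [0.941, 0.337, -0.009, -0.024]
force: [-1.1, 1.2, 2.2]
opening: 0.44
```

Call:
jog_arm(increments=[[0,0,-0.002,0,0,0],[0,0,-0.004,0,0,0],[0,0,-0.006,0,0,0],[0,0,-0.008,0,0,0],[0,0,-0.01,0,0,0],[0,0,-0.012,0,0,0],[0,0,-0.012,0,0,0],[0,0,-0.012,0,0,0]])

```text
t: 18.37
eef_pos: [0.5134, -0.2779, 0.0986]
tool_rot: [0.941, 0.337, -0.009, -0.024]
force: [-1.9, 1.9, 5.9]
opening: 0.435
```

Call:
jog_arm(increments=[[0,0,-0.0015,0,0,0],[0,0,-0.003,0,0,0],[0,0,-0.004,0,0,0],[0,0,-0.004,0,0,0],[0,0,-0.004,0,0,0]])

```text
t: 18.78
eef_pos: [0.5152, -0.2767, 0.0978]
tool_rot: [0.941, 0.338, -0.007, -0.024]
force: [-2.9, 6.5, 22.6]
opening: 0.439
```

```bash
python3 fit.py c
```

```text
18.7833 [ 0.5152 -0.2767  0.0978] [-2.88  6.54 22.63] 0.439
foot z pred 0.04640698214114268
```

View pics/cw.png

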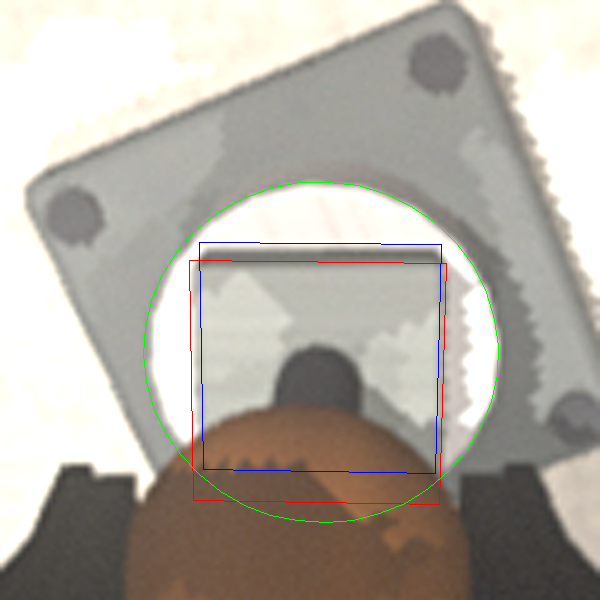

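View pics/cs.png

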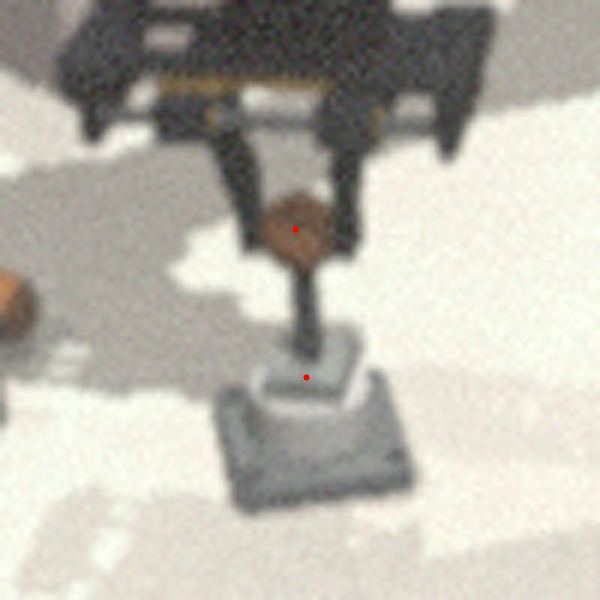

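The hard stop is reached: the force jumped to 22.6 N and z stopped at 0.098. I'll let it settle and check that it's steady.

Call:
jog_arm(increments=[[0,0,0,0,0,0],[0,0,0,0,0,0],[0,0,0,0,0,0],[0,0,0,0,0,0],[0,0,0,0,0,0],[0,0,0,0,0,0]])

```text
t: 19.38
eef_pos: [0.5152, -0.2768, 0.0978]
tool_rot: [0.941, 0.338, -0.007, -0.024]
force: [-3.0, 6.6, 21.8]
opening: 0.44
```

Call:
jog_arm(increments=[[0,0,0,0,0,0],[0,0,0,0,0,0],[0,0,0,0,0,0],[0,0,0,0,0,0],[0,0,0,0,0,0],[0,0,0,0,0,0]])

```text
t: 19.88
eef_pos: [0.5152, -0.2768, 0.0978]
tool_rot: [0.941, 0.338, -0.007, -0.024]
force: [-2.9, 7.7, 22.3]
opening: 0.437
```

```bash
python3 fit.py d; python3 - <<'E'
from h import *
s=sense(); print(np.abs(s['dq']).max(),s['torque'])
im=grab_frame("scene"); cv2.imwrite("pics/fin.png",cv2.resize(im[:,:,::-1],(768,576)))
E
```

```text
19.8833 [ 0.5152 -0.2768  0.0978] [-2.89  7.69 22.28] 0.437
foot z pred 0.04639380525413973
0.000909647905927895 [ 2.05686458  1.21912517 -0.07780575]
```

View pics/dw.png

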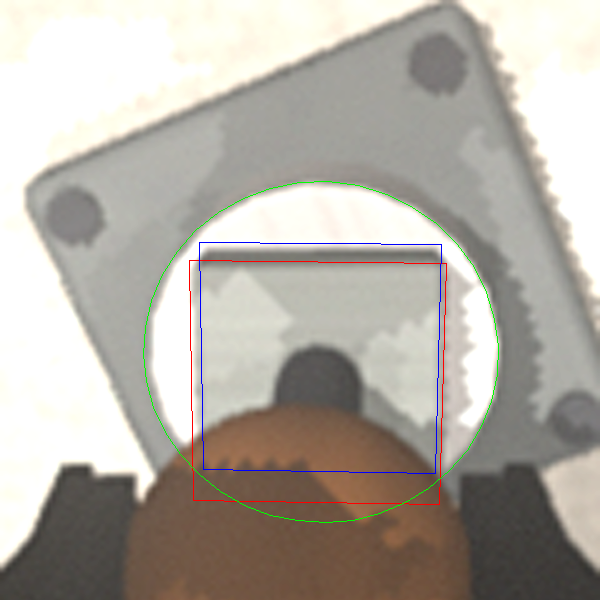

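View pics/fin.png

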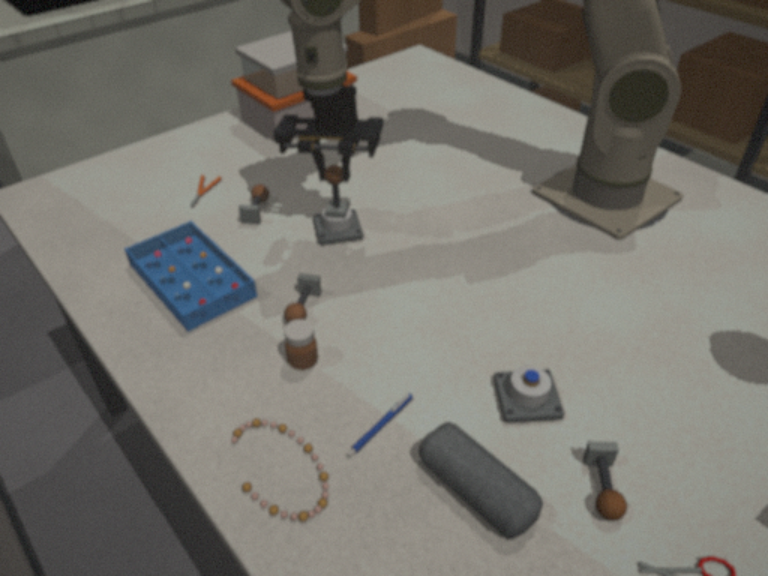

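```bash
python3 - <<'E'
from h import *
s=sense(); M=R.from_quat(s['tool_rot']).as_matrix(); X=M[:,0]*[1,1,0];X/=np.linalg.norm(X);Y=M[:,1]
k=atz("wrist",(254.5,245.4),.130); f=atz("wrist",(259.2,182.6),.059)-.02*X
print("knob",k.round(4),"foot",f.round(4),"d along X,Y",(k-f)@X,(k-f)@Y)
# scene
im=grab_frame("scene");
for n in ["press_knob","press_foot"]:
    print(n,[(round(d['score'],2),np.round(d['at'],1).tolist()) for d in landmark_of("scene",n)])
print(proj("scene",[.517,-.276,.13]),proj("scene",[.517,-.276,.045]))
p=proj("scene",[.517,-.276,.07]).astype(int)
cv2.imwrite("pics/z.png",cv2.convertScaleAbs(cv2.resize(im[p[1]-35:p[1]+25,p[0]-30:p[0]+30][:,:,::-1],(600,600),interpolation=cv2.INTER_CUBIC),alpha=1.4))
im=grab_frame("top"); p=proj("top",[.517,-.276,.07]).astype(int); cv2.imwrite("pics/zt.png",cv2.convertScaleAbs(cv2.resize(im[p[1]-30:p[1]+30,p[0]-30:p[0]+30][:,:,::-1],(500,500),interpolation=cv2.INTER_CUBIC),alpha=1.4))
E
```

```text
knob [ 0.5165 -0.2768  0.13  ] foot [ 0.517  -0.2767  0.059 ] d along X,Y -0.00040723989668624424 -0.0037359316930524657
press_knob [(0.89, [408.2, 336.0]), (0.75, [169.5, 127.9]), (0.74, [197.7, 208.6]), (0.63, [224.8, 116.7])]
press_foot [(0.85, [165.6, 144.9]), (0.75, [225.6, 141.3]), (0.62, [396.5, 299.2]), (0.61, [208.9, 186.5])]
[222.35232261 116.7225224 ] [224.06516338 141.29576727]
```

View pics/z.png

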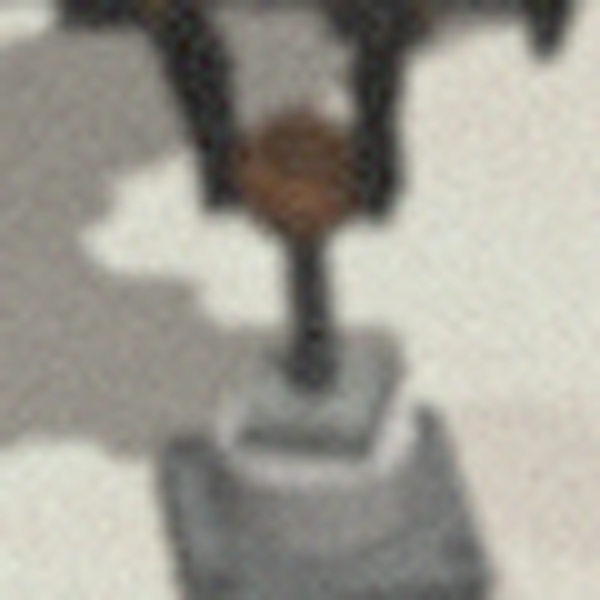

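It's steady at 22 N and centred to about 1 mm, but the wrist and scene views suggest 1.5–3° of lean along the jaw axis, with the ball to the -Y tool side. I'll take some of that out by turning the tool about the foot.

Call:
jog_arm(increments=[[0.0003,-0.0004,0,0.006,0.005,0],[0.0007,-0.0008,0,0.013,0.011,0],[0.0011,-0.0013,0,0.02,0.017,0],[0.0011,-0.0013,0,0.02,0.017,0],[0.0011,-0.0013,0,0.02,0.017,0],[0.0011,-0.0013,0,0.02,0.017,0]])

```text
t: 20.73
eef_pos: [0.516, -0.2778, 0.0982]
tool_rot: [0.94, 0.338, -0.012, -0.037]
force: [-3.9, 8.0, 26.0]
opening: 0.434
```

```bash
python3 fit.py e
```

```text
20.7333 [ 0.516  -0.2778  0.0982] [-3.94  8.02 25.96] 0.434
foot z pred 0.04669998367476348
```

View pics/ew.png

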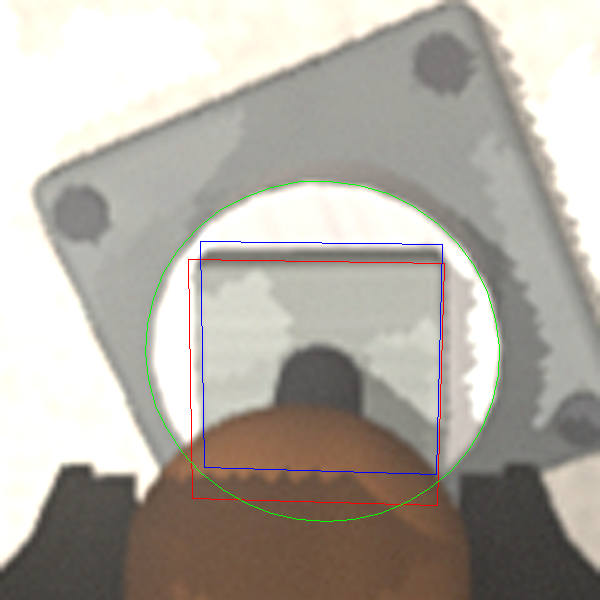

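View pics/es.png

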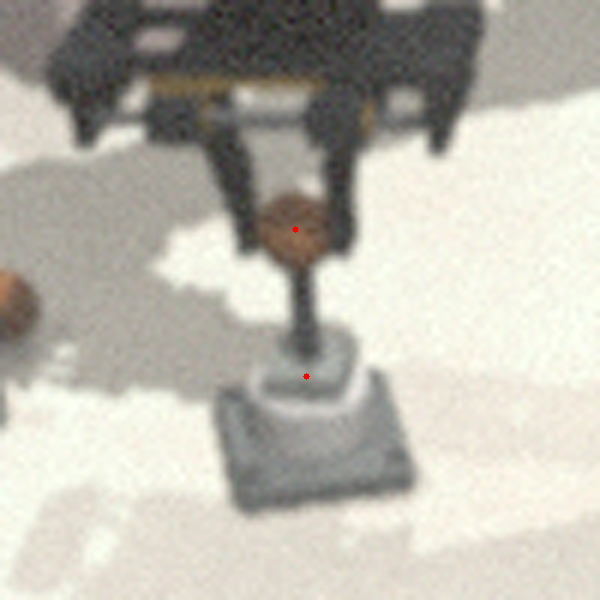

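In the scene view the ball (294,227) and foot now line up with the vertical through the stone (295,229)→(306,377). I'll do a last steadiness check and hand in.

Call:
jog_arm(increments=[[0,0,0,0,0,0],[0,0,0,0,0,0],[0,0,0,0,0,0],[0,0,0,0,0,0],[0,0,0,0,0,0],[0,0,0,0,0,0],[0,0,0,0,0,0],[0,0,0,0,0,0]])

```text
t: 21.5
eef_pos: [0.5159, -0.2778, 0.0982]
tool_rot: [0.94, 0.338, -0.012, -0.037]
force: [-4.5, 6.6, 26.0]
opening: 0.436
```

```bash
python3 - <<'E'
from h import *
s=sense(); print(s['t'],s['eef_pos'],s['force'],s['opening'],np.abs(s['dq']).max())
if s['force'][2]>15: print(hand_in())
E
```

```text
21.5 [ 0.51593172 -0.27777676  0.09819362] [-4.50700335  6.60552123 25.9543253 ] 0.43644590820667806 0.0014168272025803922
the job is handed in; nothing more can be done
None
```

The press is standing on the pink stone, gripped and pushed down onto the metal rim. I handed the job in at about 21.5 s, still holding it pressed. No verdict was reported.

**What I did:** I chose the toppled press nearest the base, pinched its ball lightly and lifted, so that the heavy foot swung down. I set it on the pink stone, gripped it at 50 N and pressed to the hard stop. A small tool turn then took out most of the remaining lean.

**Last checks:**
- **Force and motion:** the wrist force held steady at about 26 N downward against the 9 N spring. The arm was at rest.
- **Grip:** the opening was 0.436, so the ball was still held.
- **Position:** the foot was within 1–2 mm of the stone's centre in the wrist and scene views.
- **Lean:** the press looked upright to within about 2°.
- **Other objects:** the blue stone, jar, pen and pencil case looked untouched in the last full scene picture.

**What failed or disagreed:**
- **Missed grasps:** the first two came up empty. On the first, the fingers had not finished closing. On the second, they were gripping above the widest part of the ball.
- **Finger length:** the real fingertips end about 24 mm short of the reported TCP, so the grasp had to be made with the TCP below z = 0.
- **Pink stone position:** the cameras disagreed by up to about 10 mm at first. I used the close wrist view.
- **Side force:** about 8 N sideways remained at the end.
- **Plunger depth:** I could not measure it directly. I inferred it from the hard stop and from about 11–12 mm of downward travel.

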